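# Set a jar clamp up to its mark with the play taken up

## Task

The empty jar clamp has been left closed too far: draw its handle back until the jaw's pointer is at least 20 mm behind the middle of the red mark, then stand the yellow-capped glass jar upright on the clamp's bed in front of the V, without dropping it. Bring the jaw up by its handle, finishing in the closing direction so that the handle's free play ends taken up that way, until the pointer is in the red mark and, by feel, the jar is gripped lightly in the V (about 4 to 5 N, never a hard squeeze: it is glass); then let go and leave the other things where they are.

Things in the scene. Friction and masses are not known exactly. Their poses are not given: they have to be found in the camera images.
- vise: the jar clamp, fixed to the bench: wooden bed 110 (x) x 270 (y) mm, 12 mm thick; origin at the centre of the bed's underside, at bench height. Its own +y is the closing direction: a fixed steel V stands at its +y end, the sliding jaw comes from the -y side. No part but the handle is higher than 52 mm above the bench.
- seat (a point): the seat of the jar: the axis of a 52 mm jar fully home in the V, on the top of the bed (clamp x 0, y +60, z 12 mm); axes as the clamp's. The V's two upright faces stand at 45 degrees, open towards -y, 40 mm high above the bed, smooth, so that a jar slips to the middle. As the jar is pushed home over the bed it resists with 1 to 3 N, then the squeeze rises steeply.
- jaw: aluminium sliding jaw, 60 mm wide, 51 mm high; axes as the clamp's; origin on the centre line, at bench height, level with the pointer. A red pad in front is set on a screw: its face is 0 to 5 mm before or behind the origin, not measured. It slides in the clamp's frame from y -6 mm (fully back) to +69 mm, with a steady 9 N drag either way; stays where left. Push on the handle = drag + squeeze.
- pointer (a point): tip of the black pointer on the jaw's -x side, 40 mm to -x of the jaw's origin and 16 mm up. The red pad (44 mm wide, 18 to 48 mm above the bench) yields about 4 N per mm of squeeze, 4.5 mm at most.
- mark (a point): middle of the red mark, a band 14 mm long (+-7 mm along y) on the white scale along the -x side of the bed, at the pointer's height; axes as the clamp's. At clamp x -40, y +35.2, z 16 mm. A 52 mm jar is held right with the pointer somewhere in this band: because of the pad's unknown setting only the feel of the squeeze tells where.
- grip (a point): middle of the black handle's grip, 83 mm above the bench: an upright block 16 mm thick along the clamp's y, 44 mm wide along x, from 52 to 106 mm above the bench; pinch it from above, across its thickness. The handle has 10 mm of free play along y in the jaw (0.7 N drag): its centre is 80 mm behind (-y of) the pointer when it pulls the jaw back, 70 mm behind it when it pushes the jaw closed.
- jar_mid (a point): centre of the clear glass jar, half-way up: upright cylinder 52 mm across, 106 mm high with its yellow cap (top 18 mm, 51 mm across), 0.18 to 0.35 kg; the origin is 53 mm above its underside. It stands on the bench at the start.
- mould: red muffin mould, round, 70 mm across, 34 mm high; origin at its underside (bystander)
- tin: round steel spice tin with a blue lid, 60 mm across, 46 mm high; origin at its underside (bystander)
- tiffin: three-tier steel tiffin with a bail, 130 mm across, 208 mm high; origin at its underside (bystander)
- sandwich_box: orange sandwich box 116 x 156 x 55 mm; origin at its underside (bystander)
- spoon: pale wooden spoon about 250 mm long, lying (bystander)
- mug: blue mug, 80 mm across, 90 mm high; origin at its underside (bystander)
- egg_cup: white egg cup, 50 mm across, 60 mm high; origin at its underside (bystander)
- jar: the same jar, origin at the centre of its underside
Mind the look-alikes: they are no part of the job. Of the things that look like the jar, the smallest one is meant.

How it is judged:
By the outcome, as a careful person would: the job done as asked, in the order asked, and still so for the second after the job is handed in, with the robot touching nothing.
It also fails if it takes over 72 s, if anything falls off the work surface, if the arm or the gripper's body presses on something with over 40 N, if the wrist force passes 120 N, or if a joint passes its speed limit or range.

## Robot

A 7-joint arm with a two-finger parallel gripper is mounted at the origin on the work surface. World frame = base frame: x ahead of the robot, y to its left, z up, the work surface at z = 0. Lengths are in m, angles in rad, forces in N, time in s.
With the tool pointing down it reaches from about 0.4 to 0.9 m from the base axis. Payload 5.5 kg.
Tool frame: the origin (TCP) lies between the finger pads; the fingertips stand 22 mm ahead of it and the grasp point (between the pads) lies 3 mm ahead of it; z points along the fingers, x is the direction in which the jaws open and shut, and the axes are right-handed (so a half turn about z gives the same grasp; the last joint's range is limited). The gripper opens to 92 mm and grips with 3 to 60 N. Pads are 19 mm wide; open, the fingers measure 130 mm over their backs; the gripper's body (75 mm by 190 mm) begins 47 mm behind the grasp point.
Start: joints at [-1.076, 0.501, -0.427, 1.55, 0.221, 1.138, -0.21], TCP at [0.149, 0.633, 0.249] pointing down, gripper open.
Joint ranges: [-2.88, 2.88], [-0.31, 2.03], [-1.54, 1.56], [0.2, 2.42], [-1.41, 4.55], [0.19, 2.02], [-2.57, 2.57]. Speed limits (rad/s): [2.57, 2.57, 3.14, 3.14, 3.14, 3.14, 3.14].

## Interface

Orientations are given as a unit quaternion [x, y, z, w].
In Python, from bench import ctrl, capture, camera_params, ticket gives the robot as it stands. The module is installed in compiled form; this text tells all that it offers.
- The arm moves only by the tool carry_out, never from a script. Its argument "commands" is a list that holds one entry, the list of rows, each a list of 6 numbers: the shift along the tool's x, y, z in m, then the turn, a rotation vector about the tool's x, y, z in rad. In form: [[[x, y, z, ax, ay, az], ...]]. A call has 1 to 12 rows; each row is the pose to reach, as a shift and turn from the pose commanded when the call began, along the tool's axes at that moment; what a row does not reach only later rows make up. A row lasts 1/10 s, in which the tool goes at most 50 mm and 8.59 degrees, less where a joint would pass 70% of its speed; a pose out of reach is approached as far as the arm can. A call with a gripper value outside its range is refused whole. "claw" is the opening in per cent of the stroke, from 0 (shut) to 100 (fully open), set as the call begins (left out, the last holds). The fingers move at their own pace and stop on an object; the grip force is fixed at half the most. Time passes only in rows, so rows that repeat a pose let the fingers close. It gives the time, the measured TCP pose, the force and the opening at its end, in the units of the state.
- ctrl.state(): the state, without advancing time (a new reading comes with each control period).
- capture(name): name is "scene" or "top" or "wrist"; returns the picture (384x512x3 uint8, red, green, blue); there is no depth.
- camera_params(name): a dict with "mtx" (3x3 intrinsics, pixels), "world_from_camera" (4x4, takes a point from camera to world coordinates). Camera axes: x right, y up, looking along -z (the intrinsics and any distortion apply to the point x, -y, -z); pixel columns grow to the right and rows downward; lengths in m; the calibration is good to about 2 mm. A picture is of the moment at which its call begins: read the wrist's pose just before it. camera_params takes no time and is no camera call; for the wrist camera it gives the pose at the moment of the call.
- ticket.close_job(): hands the job in, once; it reports no verdict.
The state is a dict: "time_s": time; "joints": joint angles; "joint_vel": joint speeds; "effort": joint torques, N m; "position": TCP position; "eef_rot": TCP orientation; "contact_force": force on the tool from outside, world axes, zero at the start; "wrist_torque": the same for the moment, N m; "width": opening from 0.0 (shut) to 1.0 (fully open).
Only numpy, scipy, OpenCV 4.12 (cv2) and the standard library are available. Lean on these libraries where they do the work, as an engineer would, in place of code of your own. Each camera call takes 0.05 s, during which the arm holds its last target. There are 200 camera calls.

## Working session

There is one attempt and no reset: what is moved stays moved. The work goes in short steps, Python scripts to look and compute and a tool call to move; the robot and the scene stay as the last step left them, time stands still between calls to the robot, and variables do not carry over. Pictures are saved under pics/ and viewed, about 8 in all and at most 12, crops included, and the job is handed in when it is done.

Besides the shell and the picture viewer there is one more tool, called after "Emit:" in YAML: its name, and indented under it one key for each argument. carry_out: Moves the arm, as the interface text tells. Its arguments: {"type":"object","properties":{"commands":{"type":"array"},"claw":{"type":"number"}},"required":["commands"]}

```bash
mkdir -p pics
python3 - <<'E'
from bench import ctrl,capture,camera_params
import cv2,numpy as np
for n in("scene","top"):
    im=capture(n);cv2.imwrite(f"pics/{n}0.png",im[:,:,::-1]);p=camera_params(n)
    print(n,np.round(p["mtx"],1).tolist(),np.round(p["world_from_camera"],4).tolist(),[k for k in p])
s=ctrl.state();print({k:np.round(v,3).tolist() for k,v in s.items()})
E
```

```text
scene [[470.0, 0.0, 250.2], [0.0, 470.0, 190.5], [0.0, 0.0, 1.0]] [[-0.5613, -0.4293, 0.7076, 1.6263], [0.8273, -0.3167, 0.464, 0.7437], [0.0249, 0.8458, 0.5329, 0.8714], [0.0, 0.0, 0.0, 1.0]] ['mtx', 'world_from_camera']
top [[398.3, 0.0, 250.8], [0.0, 398.3, 191.9], [0.0, 0.0, 1.0]] [[0.0026, 0.9856, -0.1692, 0.365], [-0.9997, 0.0068, 0.0244, 0.0465], [0.0252, 0.1691, 0.9853, 1.1444], [0.0, 0.0, 0.0, 1.0]] ['mtx', 'world_from_camera']
{'time_s': 0.1, 'joints': [-1.076, 0.502, -0.427, 1.551, 0.221, 1.138, -0.21], 'joint_vel': [-0.0, -0.002, 0.0, -0.002, -0.001, 0.0, -0.001], 'effort': [-0.012, -56.787, -5.839, -27.991, -0.069, 0.024, 0.0], 'position': [0.149, 0.632, 0.248], 'eef_rot': [0.784, 0.621, -0.001, 0.0], 'contact_force': [0.506, -0.627, -0.789], 'wrist_torque': [-0.011, 0.015, -0.011], 'width': 1.0}
```

View pics/scene0.png

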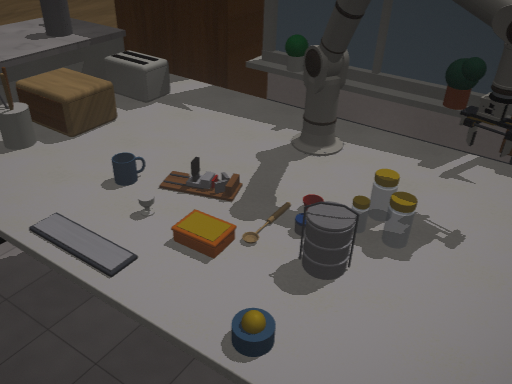

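View pics/top0.png

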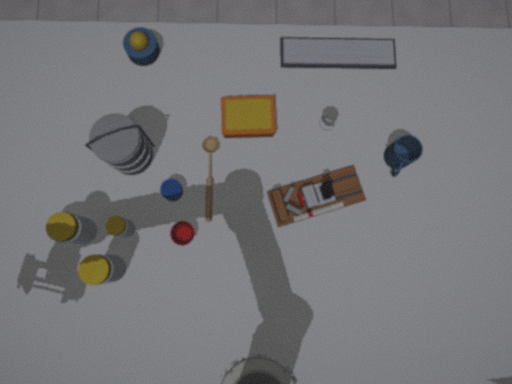

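Candidates for the jar, top view: caps at (62,227), (95,270) and (116,226). The last is clearly the smallest, at (360,213) in the scene view. The clamp is at about (316,195) in the top view, with its V to the left. I'll check the choice in one close crop.

```bash
cat > h.py <<'E'
import cv2,numpy as np
from scipy.spatial.transform import Rotation as R
from bench import ctrl,capture,camera_params
def ray(p,uv):
    K=p["mtx"];T=p["world_from_camera"]
    d=np.linalg.inv(K)@[uv[0],uv[1],1];d=T[:3,:3]@(d*[1,-1,-1]);return T[:3,3],d
def onz(p,uv,z):
    o,d=ray(p,uv);return o+d*(z-o[2])/d[2]
def proj(p,X):
    T=p["world_from_camera"];c=T[:3,:3].T@(np.asarray(X)-T[:3,3]);c=c*[1,-1,-1];q=p["mtx"]@c;return q[:2]/q[2]
E
python3 - <<'E'
from h import *
t=cv2.imread("pics/top0.png");s=cv2.imread("pics/scene0.png")
a=cv2.resize(t[155:235,260:372],None,fx=5,fy=5,interpolation=cv2.INTER_CUBIC)[:, :]
b=cv2.resize(s[150:200,155:250],None,fx=4,fy=4,interpolation=cv2.INTER_CUBIC)
c=cv2.resize(s[165:250,335:425],None,fx=2.2,fy=2.2,interpolation=cv2.INTER_CUBIC)
d=cv2.resize(t[200:290,40:135],None,fx=2,fy=2)
W=np.zeros((600,800,3),np.uint8);W[:400,:560]=a;W[400:600,:380]=b;W[400:400+c.shape[0],390:390+c.shape[1]]=c;W[0:180,570:760]=d
W=cv2.convertScaleAbs(W,alpha=1.5,beta=15)
cv2.imwrite("pics/crop1.png",W)
hsv=cv2.cvtColor(t,cv2.COLOR_BGR2HSV);p=camera_params("top")
m=cv2.inRange(hsv,(20,120,60),(35,255,255))
n,l,st,ce=cv2.connectedComponentsWithStats(m)
for i in range(1,n):
    if st[i,4]>60: print("yellow",ce[i].round(1),st[i],onz(p,ce[i],.106).round(4), "diam px*depth/f", 2*np.sqrt(st[i,4]/np.pi)*1.04/398)
m=cv2.inRange(hsv,(5,90,20),(18,255,200))
m[:, :255]=0;m[:,375:]=0;m[:150]=0;m[240:]=0
m=cv2.morphologyEx(m,cv2.MORPH_CLOSE,np.ones((25,25)))
cn=max(cv2.findContours(m,0,2)[0],key=cv2.contourArea);r=cv2.minAreaRect(cn);bx=cv2.boxPoints(r)
print("bed",r,[onz(p,q,.012).round(4).tolist() for q in bx],onz(p,r[0],.012))
E
```

```text
yellow [138.5  40.5] [130  32  18  18 241] [0.9726 0.3374 0.106 ] diam px*depth/f 0.045773471171245125
yellow [248. 114.] [ 225   99   47   31 1356] [0.7597 0.029  0.106 ] diam px*depth/f 0.10857633334344349
yellow [ 61.2 226.2] [ 47 213  30  28 659] [0.4503 0.5094 0.106 ] diam px*depth/f 0.0756916606883356
yellow [115.  225.2] [106 217  19  18 260] [0.4536 0.3718 0.106 ] diam px*depth/f 0.04754359311684341
yellow [ 93.8 269.5] [ 79 256  31  28 698] [0.341  0.4184 0.106 ] diam px*depth/f 0.07789920721501037
bed ((315.8028869628906, 195.05496215820312), (36.340606689453125, 90.27497863769531), 72.6883544921875) [[0.5621, -0.0292, 0.012], [0.644, -0.2832, 0.012], [0.541, -0.3105, 0.012], [0.462, -0.0596, 0.012]] [ 0.55153716 -0.16964636  0.012     ]
```

View pics/crop1.png

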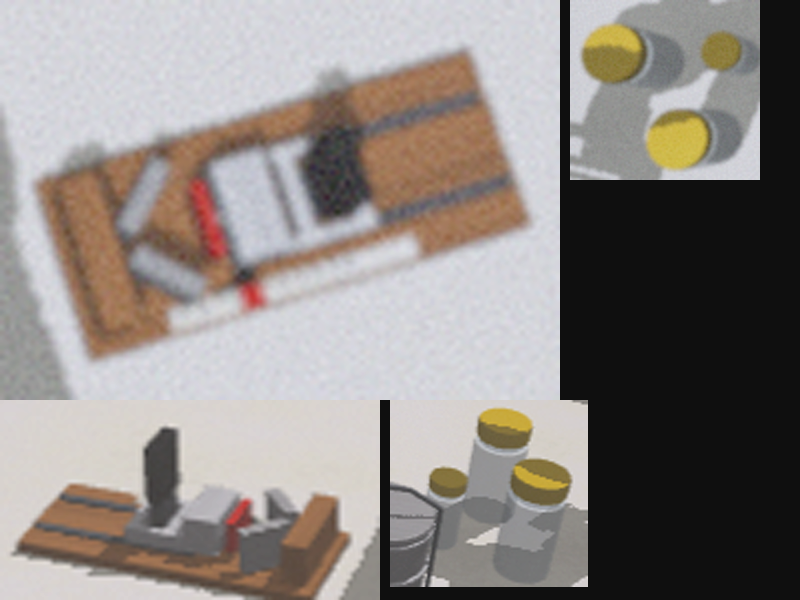

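The smallest jar is at top (115,225), next to two larger look-alikes. The crop shows the clamp with its V at the left (world +y), the scale on the robot side, the pointer at about (309,209) and the red mark at (310,214). Its axis is turned about 18° from world y. I'll move above the clamp while aligning the jaws.

Emit:
carry_out:
  commands:
    - [[-0.69,0.585,-0.01,0,0,-0.54],[-0.69,0.585,-0.01,0,0,-0.54],[-0.69,0.585,-0.01,0,0,-0.54],[-0.69,0.585,-0.01,0,0,-0.54],[-0.69,0.585,-0.01,0,0,-0.54],[-0.69,0.585,-0.01,0,0,-0.54],[-0.69,0.585,-0.01,0,0,-0.54],[-0.69,0.585,-0.01,0,0,-0.54],[-0.69,0.585,-0.01,0,0,-0.54],[-0.69,0.585,-0.01,0,0,-0.54],[-0.69,0.585,-0.01,0,0,-0.54],[-0.69,0.585,-0.01,0,0,-0.54]]

```text
time_s: 1.3
position: [0.4217, 0.0969, 0.2554]
eef_rot: [0.59, 0.807, 0.0, 0.0]
contact_force: [0.8, 1.4, -0.3]
width: 1.0
```

Emit:
carry_out:
  commands:
    - [[-0.295,0.05,0,0,0,0],[-0.295,0.05,0,0,0,0],[-0.295,0.05,0,0,0,0],[-0.295,0.05,0,0,0,0],[-0.295,0.05,0,0,0,0],[-0.295,0.05,0,0,0,0],[-0.295,0.05,0,0,0,0],[-0.295,0.05,0,0,0,0]]

```text
time_s: 2.1
position: [0.558, -0.1682, 0.2543]
eef_rot: [0.591, 0.806, -0.0, -0.001]
contact_force: [-0.1, 1.0, -0.3]
width: 1.0
```

Run:
```python
from h import *
s=ctrl.state();p=camera_params("wrist");w=capture("wrist");t=capture("top")
cv2.imwrite("pics/w1.png",w[:,:,::-1]);cv2.imwrite("pics/top1.png",t[:,:,::-1])
np.save("w1.npy",p,allow_pickle=True)
print(s["time_s"],s["position"].__repr__(),s["eef_rot"],s["contact_force"]);print(np.round(p["world_from_camera"],4),p["mtx"])
```

```text
2.1 array([ 0.5580225 , -0.16816741,  0.25431176]) [ 5.91351867e-01  8.06413098e-01 -3.73057454e-04 -8.63243069e-04] [-0.12952097  1.0207701  -0.31428941]
[[-0.3004 -0.9172 -0.2617  0.4879]
 [ 0.9538 -0.2886 -0.0834 -0.1905]
 [ 0.001  -0.2747  0.9615  0.3916]
 [ 0.      0.      0.      1.    ]] [[287.76773095   0.         257.76686551]
 [  0.         287.76773095 194.39707187]
 [  0.           0.           1.        ]]
```

View pics/w1.png

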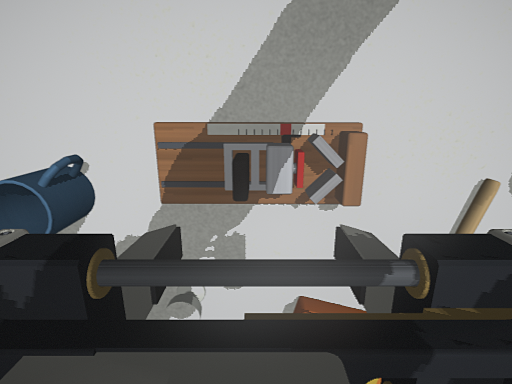

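The wrist view shows the whole clamp: bed edges at columns 154–365 and rows 123–206, red mark at (286,129), pointer at about (286,139), and the handle top around (241,178). Next I'll measure these.

Run:
```python
from h import *
p=np.load("w1.npy",allow_pickle=True).item();w=cv2.imread("pics/w1.png");hsv=cv2.cvtColor(w,cv2.COLOR_BGR2HSV)
# wood outline
roi=np.zeros(w.shape[:2],np.uint8);roi[112:215,140:380]=1
wood=cv2.inRange(hsv,(3,70,30),(20,255,255))*roi
wood=cv2.morphologyEx(wood,cv2.MORPH_OPEN,np.ones((3,3)))
ys,xs=np.where(wood);
# left edge and top/bottom edges fits
L=[(xs[ys==r].min(),r) for r in range(130,200,2) if (ys==r).any()]
T=[(c,ys[xs==c].min()) for c in range(165,205,2)];B=[(c,ys[xs==c].max()+1) for c in list(range(170,225,2))+list(range(255,335,2))]
P=lambda L,z:np.array([onz(p,q,z)[:2] for q in L])
for n,l,ax in(("left",L,1),("topedge",T,0),("bot",B,0)):
    q=P(l,.012); c=np.median(q,0);d=np.linalg.svd(q-q.mean(0))[2][0];print(n,c.round(4),"dir deg",np.degrees(np.arctan2(d[1],d[0])).round(2))
red=cv2.inRange(hsv,(0,140,60),(8,255,255))|cv2.inRange(hsv,(170,140,60),(180,255,255));red*=roi
n,l,st,ce=cv2.connectedComponentsWithStats(red)
for i in range(1,n):
    if st[i,4]>20:print("red",ce[i].round(1),st[i],onz(p,ce[i],.016)[:2].round(4))
dark=((hsv[:,:,2]<45)*255).astype(np.uint8)*roi
n,l,st,ce=cv2.connectedComponentsWithStats(dark)
for i in range(1,n):
    if st[i,4]>15:print("dark",ce[i].round(1),st[i],onz(p,ce[i],.106)[:2].round(4),onz(p,ce[i],.016)[:2].round(4))
a=cv2.resize(w[110:215,145:375],None,fx=3.4,fy=3.4,interpolation=cv2.INTER_NEAREST);cv2.imwrite("pics/w1c.png",cv2.convertScaleAbs(a,alpha=1.8,beta=20))
```

```text
left [ 0.5834 -0.2939] dir deg 106.91
topedge [ 0.5276 -0.2765] dir deg 107.48
bot [ 0.601  -0.1425] dir deg 108.77
red [285.2 128.5] [281 124  10  11  82] [ 0.4964 -0.1508]
red [300.  169.2] [297 152   8  36 231] [ 0.5403 -0.1149]
dark [240.6 168.3] [233 153  16  38 429] [ 0.5447 -0.1904] [ 0.5626 -0.1903]
```

View pics/w1c.png

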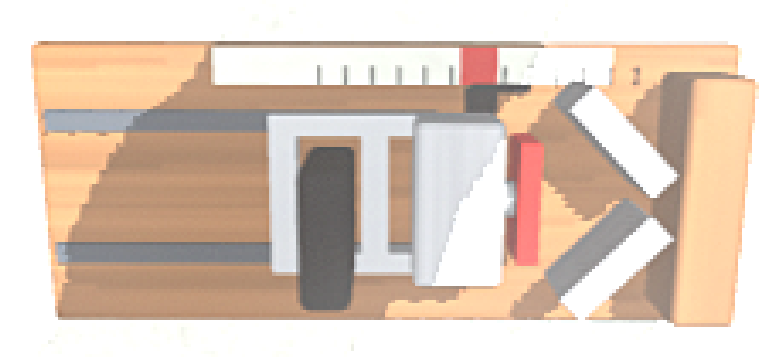

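```bash
cat >> h.py <<'E'
yc=np.array([-.3035,.9528,0]);xc=np.array([.9528,.3035,0]);C=np.array([.5452,-.1722,0])
def cl(X): d=np.asarray(X)-C;return np.round(1000*np.array([d@xc,d@yc,X[2]]),1)
def wc(x,y,z): return C+xc*x/1e3+yc*y/1e3+np.array([0,0,z/1e3])
def delta(X):
    s=ctrl.state();Rm=R.from_quat(s["eef_rot"]).as_matrix();return np.round(Rm.T@(np.asarray(X)-s["position"]),4), s["time_s"]
E
python3 - <<'E'
from h import *
p=np.load("w1.npy",allow_pickle=True).item();q=camera_params("top")
for u in((241,201),(241,164),(233.2,201),(248.8,201)):print("handle",cl(onz(p,u,.106)))
for u in((303.5,152),(303.5,188)):print("pad",cl(onz(p,u,.048)))
for u in((301,135),(291,136),(282,136)):print("ptr",cl(onz(p,u,.016)))
for u in((324,181),(322,188),(332,185)):print("top handle",cl(onz(q,u,.106)))
print("ctr clamp px top", proj(q,wc(0,0,12)),proj(q,wc(-40,35.2,16)), proj(q,wc(0,-18,106)),proj(q,wc(-55,135,12)),proj(q,wc(-55,-135,12)))
s=ctrl.state();print(cl(s["position"]),delta(wc(0,-19,92)),s["eef_rot"])
t=cv2.imread("pics/top0.png")
print("tiffin top/base?", onz(q,(117,140),.2),onz(q,(135,157),0.02))
E
```

```text
handle [ 28.5 -17.5 106. ]
handle [-10.3 -16.7 106. ]
handle [ 28.5 -25.6 106. ]
handle [ 28.5  -9.4 106. ]
pad [-14.4  54.7  48. ]
pad [30.  56.4 48. ]
ptr [-31.9  55.7  16. ]
ptr [-30.7  42.9  16. ]
ptr [-30.7  31.3  16. ]
top handle [ 26.9 -11.2 106. ]
top handle [ 10.6   0.2 106. ]
top handle [ 10.3 -28.  106. ]
ctr clamp px top [316.73726247 197.22414184] [309.98271912 213.81683787] [329.7465447 189.7318264] [278.39162422 229.39775219] [366.8150131  201.44932032]
[ 14.3   2.6 254.8] (array([-0.0219, -0.0141,  0.1628]), 2.2) [ 5.89573935e-01  8.07713889e-01  1.11897156e-04 -9.13931204e-04]
tiffin top/base? [0.65344772 0.35005667 0.2       ] [0.6580507  0.35338948 0.02      ]
```

Two checks agree: the pad at 56 mm and the handle at −17.5 mm put the pointer near 53–60 mm, past the mark, so the clamp is "closed too far" as stated. The centre line shifts +7.5 mm in x (handle, pad, pointer and far bed edge all match). I'll descend on the handle now.

Emit:
carry_out:
  commands:
    - [[-0.02,-0.007,0.04,0,0,0],[-0.02,-0.007,0.09,0,0,0],[-0.02,-0.007,0.13,0,0,0],[-0.02,-0.007,0.162,0,0,0],[-0.02,-0.007,0.162,0,0,0]]

```text
time_s: 2.7
position: [0.5539, -0.1847, 0.089]
eef_rot: [0.589, 0.808, -0.001, -0.005]
contact_force: [-0.7, 0.4, -0.3]
width: 0.999
```

Emit:
carry_out:
  commands:
    - [[0,0,0,0,0,0],[0,0,0,0,0,0],[0,0,0,0,0,0],[0,0,0,0,0,0],[0,0,0,0,0,0],[0,0,0,0,0,0]]
  claw: 0

```text
time_s: 3.3
position: [0.5581, -0.1883, 0.0939]
eef_rot: [0.59, 0.807, 0.0, 0.0]
contact_force: [0.4, -0.3, 0.3]
width: 0.529
```

Emit:
carry_out:
  commands:
    - [[0,0,0,0,0,0],[0,0,0,0,0,0],[0,0,0,0,0,0],[0,0,0,0,0,0],[0,0,0,0,0,0],[0,0,0,0,0,0],[0,0,0,0,0,0]]

```text
time_s: 4.0
position: [0.5578, -0.1881, 0.0932]
eef_rot: [0.59, 0.807, 0.0, -0.0]
contact_force: [0.7, 0.8, 0.4]
width: 0.17
```

Gripped (0.17 × 92 ≈ 16 mm). Drawing back 56 mm.

Emit:
carry_out:
  commands:
    - [[-0.006,0,0,0,0,0],[-0.012,0,0,0,0,0],[-0.018,0,0,0,0,0],[-0.024,0,0,0,0,0],[-0.03,0,0,0,0,0],[-0.036,0,0,0,0,0],[-0.042,0,0,0,0,0],[-0.048,0,0,0,0,0],[-0.053,0,0,0,0,0],[-0.057,0,0,0,0,0],[-0.057,0,0,0,0,0]]

```text
time_s: 5.1
position: [0.5743, -0.2409, 0.0932]
eef_rot: [0.59, 0.807, 0.0, -0.002]
contact_force: [-4.6, 5.4, 4.6]
width: 0.172
```

```bash
sed -i 's/C=np.array(\[.5452,-.1722,0\])/C=np.array([.5523,-.1699,0])/' h.py
python3 - <<'E'
from h import *
s=ctrl.state();p=camera_params("wrist");w=capture("wrist");t=capture("top")
print(s["time_s"],cl(s["position"]),s["contact_force"],s["width"])
np.save("w2.npy",p,allow_pickle=True);cv2.imwrite("pics/w2.png",w[:,:,::-1])
print(proj(p,wc(-40,35.2,16)),proj(p,wc(-40,15.2,16)),proj(p,wc(-40,5,16)))
q=camera_params("top")
b=cv2.resize(t[170:225,260:372],None,fx=5,fy=5,interpolation=cv2.INTER_CUBIC)
W=np.zeros((600,560,3),np.uint8);W[:275]=b;a=cv2.resize(w[:310],(510,309));W[285:594,:510]=a
cv2.imwrite("pics/w2c.png",cv2.convertScaleAbs(W[:,:,::-1],alpha=1.5,beta=15))
E
```

```text
5.1 [ -0.5 -74.3  93.2] [-4.57845604  5.40050011  4.62088681] 0.172109493088378
[403.43193929 159.52962124] [376.82801252 159.53907197] [363.25316983 159.54389427]
```

View pics/w2c.png

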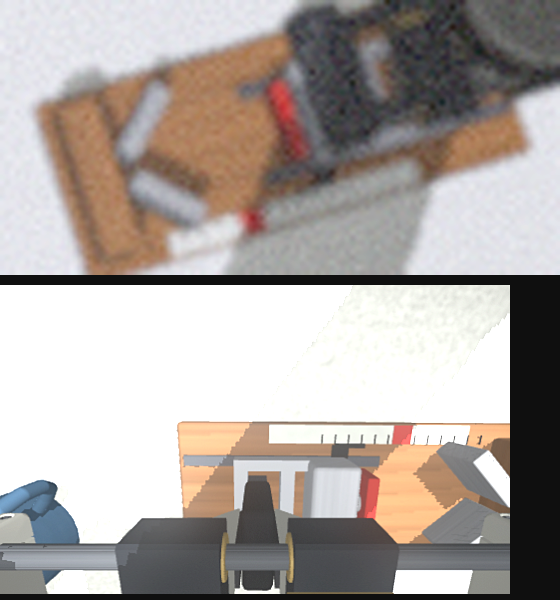

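Run:
```python
from h import *
w=cv2.imread("pics/w2.png");a=cv2.resize(w[135:235,310:420],None,fx=5,fy=5,interpolation=cv2.INTER_NEAREST)
cv2.imwrite("pics/w2d.png",cv2.convertScaleAbs(a,alpha=2,beta=20))
p=np.load("w2.npy",allow_pickle=True).item()
for y in(-6,0,5,10,15): print(y,proj(p,wc(-40,y,16)),"pad top at y",proj(p,wc(0,y,48)))
```

```text
-6 [348.60845184 159.54909663] pad top at y [357.93196128 225.38071847]
0 [356.59714662 159.54625874] pad top at y [366.72543086 225.37033507]
5 [363.25316983 159.54389427] pad top at y [374.0518409  225.36168399]
10 [369.90808205 159.54153019] pad top at y [381.37690471 225.3530345 ]
15 [376.56188355 159.53916651] pad top at y [388.70062267 225.34438659]
```

View pics/w2d.png

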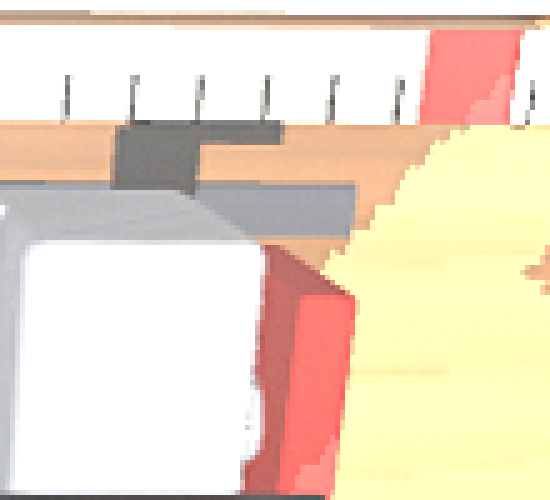

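The pointer is L-shaped. Its tip is at px (366.6,161), about 7.5 mm in clamp y, so 28 mm behind the mark's middle (px 404). The pad face is roughly 2–3 mm ahead of the pointer. The draw-back is done, so I'll let go and lift.

Emit:
carry_out:
  commands:
    - [[0,0,0,0,0,0],[0,0,0,0,0,0],[0,0,0,0,0,0],[0,0,-0.01,0,0,0],[0,0,-0.05,0,0,0],[0,0,-0.1,0,0,0],[0,0,-0.15,0,0,0],[0,0,-0.15,0,0,0]]
  claw: 100

```text
time_s: 6.0
position: [0.5799, -0.2447, 0.2529]
eef_rot: [0.59, 0.807, 0.002, 0.008]
contact_force: [0.2, -0.2, -0.2]
width: 0.822
```

Run:
```python
from h import *
s=ctrl.state();print(s["time_s"],s["position"],s["joints"].round(2) if hasattr(s["joints"],"round") else s["joints"],s["contact_force"])
print(delta([.4536,.3718,.245]))
```

```text
6.0 [ 0.57988182 -0.24470387  0.25291879] [ 0.33  0.42  0.03  1.63 -0.01  1.08  2.25] [ 0.21793913 -0.19648164 -0.24915448]
(array([0.6258, 0.0664, 0.0026]), 6.0)
```

Emit:
carry_out:
  commands:
    - [[0.626,0.066,0.0,0,0,1.0],[0.626,0.066,0.0,0,0,1.0],[0.626,0.066,0.0,0,0,1.0],[0.626,0.066,0.0,0,0,1.0],[0.626,0.066,0.0,0,0,1.0],[0.626,0.066,0.0,0,0,1.0],[0.626,0.066,0.0,0,0,1.0],[0.626,0.066,0.0,0,0,1.0],[0.626,0.066,0.0,0,0,1.0],[0.626,0.066,0.0,0,0,1.0],[0.626,0.066,0.0,0,0,1.0],[0.626,0.066,0.0,0,0,1.0]]
  claw: 100

```text
time_s: 7.2
position: [0.4589, 0.3236, 0.2443]
eef_rot: [0.905, 0.425, 0.001, -0.0]
contact_force: [1.6, 0.2, 0.2]
width: 1.0
```

Emit:
carry_out:
  commands:
    - [[0,0,0,0,0,0],[0,0,0,0,0,0],[0,0,0,0,0,0]]

```text
time_s: 7.5
position: [0.4598, 0.3204, 0.2435]
eef_rot: [0.905, 0.425, 0.0, 0.0]
contact_force: [-0.5, -0.3, -1.2]
width: 1.001
```

Run:
```python
from h import *
s=ctrl.state();p=camera_params("wrist");w=capture("wrist")[:,:,::-1].copy()
cv2.imwrite("pics/w3.png",w)
print(s["time_s"],s["position"],s["eef_rot"],R.from_quat(s["eef_rot"]).as_matrix()[:,0],s["joints"])
hsv=cv2.cvtColor(w,cv2.COLOR_BGR2HSV);m=cv2.inRange(hsv,(20,110,40),(35,255,255))
n,l,st,ce=cv2.connectedComponentsWithStats(m)
for i in range(1,n):
    if st[i,4]>100:
        x,y,ww,hh,_=st[i];print(st[i],ce[i].round(1),onz(p,ce[i],.106),onz(p,ce[i],.15))
print(proj(p,[.4536,.3718,.106]));print(delta([.4536,.3718,.075]))
```

```text
7.5 [0.45979031 0.32041886 0.24352882] [9.05277109e-01 4.24821285e-01 9.93568870e-05 4.71351277e-04] [ 6.39053732e-01  7.69162063e-01 -2.20589079e-04] [-0.5792894   0.31646078 -0.09506317  1.79462587  0.03554141  1.03214245
  0.18963231]
[ 191    0  105   70 5752] [243.4  29. ] [0.34335013 0.4019088  0.106     ] [0.3529183  0.39651613 0.15      ]
[ 369    0  113  102 9364] [424.8  48.5] [0.45526134 0.51292637 0.106     ] [0.4469015  0.48974885 0.15      ]
[ 271  124   52   54 2185] [296.4 150.6] [0.45410072 0.37357322 0.106     ] [0.44592681 0.37271988 0.15      ]
[ 86 249  24  50 347] [ 93.7 279.1] [0.42372725 0.11930231 0.106     ] [0.42041912 0.1591828  0.15      ]
[407 250  23  49 354] [421.5 282.1] [0.65439493 0.3910804  0.106     ] [0.61413418 0.38742244 0.15      ]
[ 379  308  133   12 1167] [455.2 313.6] [0.71388967 0.39939806 0.106     ] [0.66409795 0.39440762 0.15      ]
[294.64320417 151.34522708]
(array([ 0.0358, -0.0382,  0.1685]), 7.55)
```

View pics/w3.png

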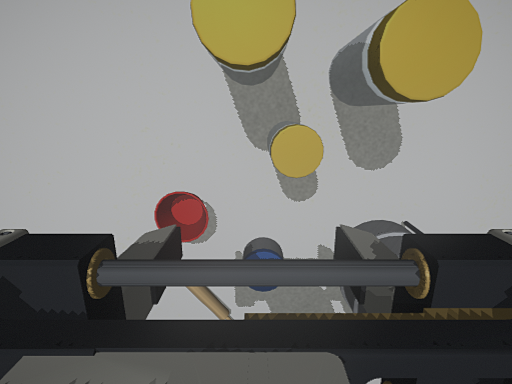

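The wrist view confirms the choice: the small cap at (296,151) gives (0.454, 0.3735) at z 0.106, agreeing with the top view. The look-alikes are about 0.15 m tall, at (0.447,0.490) and (0.342,0.402). Turning the jaws 12° further gives the gripper body over 15 mm of clearance to them. Now I'll align and descend.

Emit:
carry_out:
  commands:
    - [[0.0375,-0.039,0,0,0,0.21],[0.0375,-0.039,0,0,0,0.21],[0.0375,-0.039,0.04,0,0,0.21],[0.0375,-0.039,0.08,0,0,0.21],[0.0375,-0.039,0.12,0,0,0.21],[0.0375,-0.039,0.15,0,0,0.21],[0.0375,-0.039,0.1685,0,0,0.21],[0.0375,-0.039,0.1685,0,0,0.21]]

```text
time_s: 8.35
position: [0.4523, 0.372, 0.072]
eef_rot: [0.945, 0.327, -0.003, 0.002]
contact_force: [-0.6, -0.4, -0.5]
width: 0.999
```

Emit:
carry_out:
  commands:
    - [[0,0,0,0,0,0],[0,0,0,0,0,0],[0,0,0,0,0,0],[0,0,0,0,0,0],[0,0,0,0,0,0],[0,0,0,0,0,0],[0,0,0,0,0,0],[0,0,0,0,0,0]]
  claw: 10

```text
time_s: 9.15
position: [0.4531, 0.3757, 0.0754]
eef_rot: [0.945, 0.328, 0.0, -0.0]
contact_force: [-1.5, -1.3, 6.0]
width: 0.562
```

Emit:
carry_out:
  commands:
    - [[0,0,0,0,0,0],[0,0,0,0,0,0],[0,0,-0.01,0,0,0],[0,0,-0.03,0,0,0],[0,0,-0.06,0,0,0],[0,0,-0.1,0,0,0],[0,0,-0.14,0,0,0],[0,0,-0.165,0,0,0],[0,0,-0.165,0,0,0]]

```text
time_s: 10.05
position: [0.4548, 0.3772, 0.2443]
eef_rot: [0.945, 0.328, 0.004, -0.001]
contact_force: [0.2, 0.6, -3.6]
width: 0.56
```

Run:
```python
from h import *
s=ctrl.state();Rm=R.from_quat(s["eef_rot"]).as_matrix()
print(s["time_s"],s["position"],s["contact_force"],s["width"],np.degrees(np.arctan2(Rm[1,0],Rm[0,0])),np.degrees(np.arctan2(yc[1],yc[0]))-90)
print(delta(wc(0,50,240)))
```

```text
10.05 [0.45480127 0.37717478 0.24426182] [ 0.16076381  0.6312467  -3.60845089] 0.5599799657950915 38.32635845314175 17.66848976256729
(array([-0.2452,  0.4429,  0.0022]), 10.05)
```

Emit:
carry_out:
  commands:
    - [[-0.011,0.02,0,0,0,0.02],[-0.033,0.06,0,0,0,0.05],[-0.055,0.1,0,0,0,0.08],[-0.08,0.144,0,0,0,0.12],[-0.105,0.189,0,0,0,0.16],[-0.13,0.234,0,0,0,0.2],[-0.155,0.279,0,0,0,0.24],[-0.18,0.324,0,0,0,0.28],[-0.205,0.369,0,0,0,0.32],[-0.227,0.409,0,0,0,0.35],[-0.24,0.432,0,0,0,0.36],[-0.244,0.439,0,0,0,0.36]]

```text
time_s: 11.25
position: [0.5316, -0.1264, 0.2378]
eef_rot: [0.989, 0.15, -0.002, 0.001]
contact_force: [-1.2, -0.3, -3.6]
width: 0.562
```

Emit:
carry_out:
  commands:
    - [[0,0,0,0,0,0],[0,0,0,0,0,0]]

```text
time_s: 11.45
position: [0.5328, -0.1187, 0.2384]
eef_rot: [0.988, 0.154, -0.001, -0.001]
contact_force: [-0.5, 0.7, -3.2]
width: 0.561
```

Run:
```python
from h import *
s=ctrl.state();p=camera_params("wrist");w=capture("wrist")[:,:,::-1].copy();t=capture("scene")[:,:,::-1].copy()
Rm=R.from_quat(s["eef_rot"]).as_matrix()
print(s["time_s"],cl(s["position"]),s["contact_force"],s["width"],np.degrees(np.arctan2(Rm[1,0],Rm[0,0])),Rm[2])
print(delta(wc(0,54,90)),proj(p,wc(0,60,12)),proj(p,wc(0,54,200)))
W=np.zeros((384,800,3),np.uint8);W[:,:512]=w;b=cv2.resize(t[110:210,150:246],None,fx=3,fy=3);W[:300,512:800]=b
cv2.imwrite("pics/w4.png",cv2.convertScaleAbs(W,alpha=1.4,beta=10))
```

```text
11.45 [ -3.1  54.7 238.4] [-0.53633561  0.65155738 -3.16885323] 0.5612148877892542 17.759579234117084 [-0.00228107 -0.00214166 -0.9999951 ]
(array([0.0024, 0.0015, 0.1491]), 11.55) [260.08223744 168.15216788] [261.57660664 230.40427994]
```

View pics/w4.png

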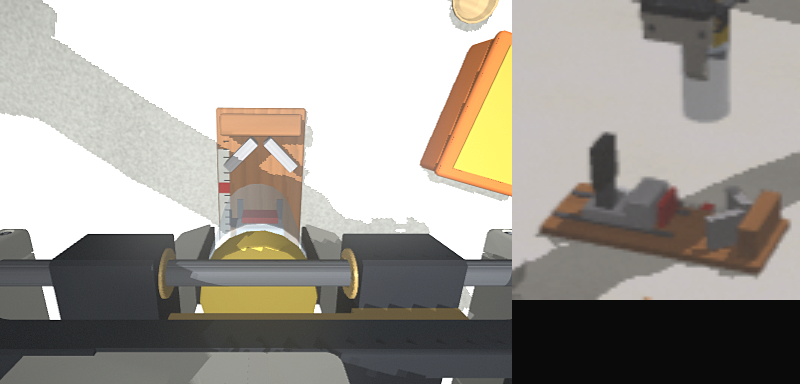

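The jar is upright in the grip, above the bed and in line with the V (apex at column 260, seat predicted at 260). Lowering.

Emit:
carry_out:
  commands:
    - [[0.003,0.001,0.02,0,0,0],[0.003,0.001,0.055,0,0,0],[0.003,0.001,0.09,0,0,0],[0.003,0.001,0.12,0,0,0],[0.003,0.001,0.138,0,0,0],[0.003,0.001,0.143,0,0,0],[0.003,0.001,0.146,0,0,0],[0.003,0.001,0.146,0,0,0],[0.003,0.001,0.146,0,0,0]]

```text
time_s: 12.45
position: [0.5381, -0.1201, 0.0951]
eef_rot: [0.988, 0.154, 0.001, 0.0]
contact_force: [-0.1, -0.4, -3.3]
width: 0.561
```

Emit:
carry_out:
  commands:
    - [[0,0,0.001,0,0,0],[0,0,0.002,0,0,0],[0,0,0.002,0,0,0]]

```text
time_s: 12.75
position: [0.5371, -0.1203, 0.0921]
eef_rot: [0.988, 0.154, 0.0, 0.0]
contact_force: [-0.2, 1.1, -3.0]
width: 0.558
```

Emit:
carry_out:
  commands:
    - [[0,0,0.001,0,0,0],[0,0,0.002,0,0,0],[0,0,0.003,0,0,0],[0,0,0.003,0,0,0]]

```text
time_s: 13.15
position: [0.5369, -0.1202, 0.0886]
eef_rot: [0.988, 0.154, -0.0, -0.0]
contact_force: [-0.6, -0.1, -3.3]
width: 0.563
```

Emit:
carry_out:
  commands:
    - [[0,0,0.001,0,0,0],[0,0,0.0015,0,0,0],[0,0,0.0015,0,0,0]]

```text
time_s: 13.45
position: [0.537, -0.1202, 0.0874]
eef_rot: [0.988, 0.154, -0.0, -0.0]
contact_force: [-0.9, -0.6, -2.6]
width: 0.559
```

Emit:
carry_out:
  commands:
    - [[0,0,0.0005,0,0,0],[0,0,0.001,0,0,0],[0,0,0.001,0,0,0]]

```text
time_s: 13.75
position: [0.5371, -0.1204, 0.0873]
eef_rot: [0.988, 0.154, 0.0, -0.0]
contact_force: [-4.0, 0.6, 7.6]
width: 0.561
```

Contact on the bed at z 0.0873, as predicted. I'll ease off and open evenly.

Emit:
carry_out:
  commands:
    - [[0,0,-0.0007,0,0,0],[0,0,-0.0007,0,0,0]]

```text
time_s: 13.95
position: [0.5372, -0.1203, 0.0874]
eef_rot: [0.988, 0.154, 0.0, 0.0]
contact_force: [-2.3, 0.6, 2.1]
width: 0.562
```

Emit:
carry_out:
  commands:
    - [[0,0,0,0,0,0],[0,0,0,0,0,0],[0,0,0,0,0,0],[0,0,0,0,0,0],[0,0,0,0,0,0]]
  claw: 90

```text
time_s: 14.45
position: [0.5371, -0.1202, 0.087]
eef_rot: [0.988, 0.154, 0.0, 0.0]
contact_force: [0.6, 0.1, -1.1]
width: 0.893
```

Emit:
carry_out:
  commands:
    - [[0,0,-0.015,0,0,0],[0,0,-0.05,0,0,0],[0,0,-0.1,0,0,0],[0,0,-0.14,0,0,0],[0,0,-0.14,0,0,0]]

```text
time_s: 14.95
position: [0.5411, -0.1213, 0.2346]
eef_rot: [0.988, 0.154, 0.006, 0.002]
contact_force: [0.5, -0.2, -0.0]
width: 0.895
```

Run:
```python
from h import *
s=ctrl.state();p=camera_params("wrist");w=capture("wrist")[:,:,::-1].copy();t=capture("scene")[:,:,::-1].copy()
print(s["time_s"],cl(s["position"]),s["contact_force"],s["width"],s["joints"][6])
hsv=cv2.cvtColor(w,cv2.COLOR_BGR2HSV);m=cv2.inRange(hsv,(20,110,40),(35,255,255));m[245:]=0;m[:,330:]=0
x,y,ww,hh=cv2.boundingRect(m);print(x,y,ww,hh,cl(onz(p,(x+ww/2,y+hh/2),.118)))
print("handle",delta(wc(0,-72,200)))
W=np.zeros((384,800,3),np.uint8);W[:,:512]=w;b=cv2.resize(t[110:210,150:246],None,fx=3,fy=3);W[:300,512:800]=b
cv2.imwrite("pics/w5.png",cv2.convertScaleAbs(W,alpha=1.4,beta=10))
```

```text
14.95 [  4.1  49.7 234.6] [ 0.46292903 -0.20102954 -0.00688365] 0.8954506880338257 0.560338945937527
225 166 55 55 [  1.3  51.4 118. ]
handle (array([-0.0015,  0.1236,  0.0294]), 15.05)
```

View pics/w5.png

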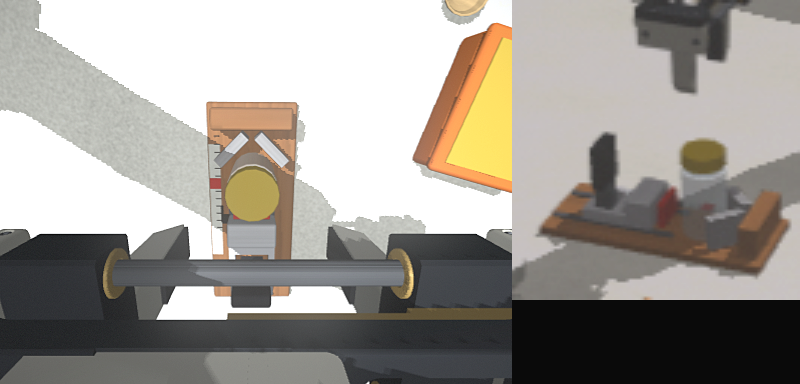

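The jar stands upright on the bed at clamp (1, 51), in front of the V. Next, back to the handle, with a quarter turn.

Emit:
carry_out:
  commands:
    - [[0,0.03,0,0,0,-0.14],[-0.001,0.065,0,0,0,-0.28],[-0.001,0.1,0,0,0,-0.42],[-0.0015,0.126,0,0,0,-0.56],[-0.0015,0.126,0,0,0,-0.7],[-0.0015,0.126,0,0,0,-0.84],[-0.0015,0.126,0,0,0,-0.98],[-0.0015,0.126,0,0,0,-1.12],[-0.0015,0.126,0,0,0,-1.26],[-0.0015,0.126,0,0,0,-1.4],[-0.0015,0.126,0,0,0,-1.54],[-0.0015,0.126,0,0,0,-1.57]]
  claw: 60

```text
time_s: 16.25
position: [0.5728, -0.2403, 0.2254]
eef_rot: [0.589, 0.808, -0.0, -0.002]
contact_force: [-0.3, -0.3, -0.7]
width: 0.595
```

Emit:
carry_out:
  commands:
    - [[0,0,0,0,0,0],[0,0,0,0,0,0]]

```text
time_s: 16.45
position: [0.5735, -0.2406, 0.2264]
eef_rot: [0.591, 0.806, -0.0, -0.001]
contact_force: [-0.3, -0.3, 0.2]
width: 0.602
```

Run:
```python
from h import *
s=ctrl.state();p=camera_params("wrist");w=capture("wrist")[:,:,::-1].copy()
Rm=R.from_quat(s["eef_rot"]).as_matrix()
print(s["time_s"],cl(s["position"]),s["contact_force"],s["width"],np.degrees(np.arctan2(Rm[1,0],Rm[0,0])))
print("handle",delta(wc(0,-74,93)),proj(p,wc(0,-74,106)))
c=proj(p,wc(0,-74,106)).astype(int);hsv=cv2.cvtColor(w,cv2.COLOR_BGR2HSV)
m=((hsv[:,:,2]<50)*255).astype(np.uint8);m[:c[1]-12]=0;m[c[1]+12:]=0;m[:,:c[0]-40]=0;m[:,c[0]+40:]=0
x,y,ww,hh=cv2.boundingRect(m);print(x,ww,cl(onz(p,(x+ww/2,c[1]),.106)))
```

```text
16.45 [ -1.3 -73.8 226.4] [-0.32836777 -0.33719161  0.1926494 ] 0.6017291824578241 107.50005068550834
handle (array([-0.0002,  0.0012,  0.1336]), 16.5) [257.57288448 195.6317287 ]
250 16 [ -0.6 -73.6 106. ]
```

Emit:
carry_out:
  commands:
    - [[0,0.001,0.03,0,0,0],[0,0.001,0.07,0,0,0],[0,0.001,0.105,0,0,0],[0,0.001,0.128,0,0,0],[0,0.001,0.1335,0,0,0],[0,0.001,0.1335,0,0,0]]

```text
time_s: 17.1
position: [0.5744, -0.2401, 0.0928]
eef_rot: [0.59, 0.807, -0.0, -0.001]
contact_force: [-0.5, -0.6, 0.2]
width: 0.604
```

Emit:
carry_out:
  commands:
    - [[0,0,0,0,0,0],[0,0,0,0,0,0],[0,0,0,0,0,0],[0,0,0,0,0,0],[0,0,0,0,0,0],[0,0,0,0,0,0],[0,0,0,0,0,0]]
  claw: 0

```text
time_s: 17.8
position: [0.575, -0.2404, 0.0939]
eef_rot: [0.59, 0.807, 0.0, 0.0]
contact_force: [-0.6, 0.4, 2.6]
width: 0.171
```

Gripped again. First, a slow forward push to take up the play and learn the free drag.

Emit:
carry_out:
  commands:
    - [[0.004,0,0,0,0,0],[0.008,0,0,0,0,0],[0.011,0,0,0,0,0],[0.013,0,0,0,0,0],[0.015,0,0,0,0,0],[0.0165,0,0,0,0,0],[0.018,0,0,0,0,0],[0.0195,0,0,0,0,0]]

```text
time_s: 18.6
position: [0.5702, -0.2251, 0.094]
eef_rot: [0.591, 0.807, -0.001, 0.003]
contact_force: [5.2, -7.6, -1.6]
width: 0.174
```

```bash
cat >> h.py <<'E'
def rep():
    s=ctrl.state();f=np.asarray(s["contact_force"]);print(s["time_s"],cl(s["position"]),"push",-(f@yc).round(2),"x",(f@xc).round(2),"z",f[2].round(2))
E
python3 -c "
from h import *
rep()"
```

```text
18.6 [  0.3 -58.   94. ] push 8.81 x 2.62 z -1.64
```

Emit:
carry_out:
  commands:
    - [[0.001,0,0,0,0,0],[0.002,0,0,0,0,0],[0.003,0,0,0,0,0]]

```text
time_s: 18.9
position: [0.5693, -0.2222, 0.094]
eef_rot: [0.591, 0.807, -0.001, 0.003]
contact_force: [4.9, -8.3, -2.4]
width: 0.174
```

```bash
python3 -c "
from h import *
rep();rep()"
```

```text
18.9 [  0.3 -55.   94. ] push 9.43 x 2.18 z -2.36
18.9 [  0.3 -55.   94. ] push 9.43 x 2.18 z -2.36
```

Emit:
carry_out:
  commands:
    - [[0.001,0,0,0,0,0],[0.002,0,0,0,0,0],[0.003,0,0,0,0,0],[0.004,0,0,0,0,0]]

```text
time_s: 19.3
position: [0.5681, -0.2184, 0.094]
eef_rot: [0.591, 0.807, -0.001, 0.003]
contact_force: [5.6, -7.8, -1.2]
width: 0.173
```

Emit:
carry_out:
  commands:
    - [[0.001,0,0,0,0,0],[0.002,0,0,0,0,0]]

```text
time_s: 19.5
position: [0.5675, -0.2165, 0.094]
eef_rot: [0.591, 0.807, -0.001, 0.003]
contact_force: [5.6, -8.2, -1.8]
width: 0.17
```

Emit:
carry_out:
  commands:
    - [[0.001,0,0,0,0,0],[0.002,0,0,0,0,0]]

```text
time_s: 19.7
position: [0.5669, -0.2148, 0.094]
eef_rot: [0.591, 0.807, -0.001, 0.003]
contact_force: [4.9, -9.0, -2.8]
width: 0.173
```

Emit:
carry_out:
  commands:
    - [[0.001,0,0,0,0,0],[0.002,0,0,0,0,0]]

```text
time_s: 19.9
position: [0.5665, -0.2133, 0.094]
eef_rot: [0.591, 0.807, -0.001, 0.003]
contact_force: [5.8, -10.1, -2.3]
width: 0.173
```

```bash
python3 -c "
from h import *
rep()"
```

```text
19.9 [  0.4 -45.7  94. ] push 11.37 x 2.5 z -2.31
```

Emit:
carry_out:
  commands:
    - [[0.001,0,0,0,0,0],[0.002,0,0,0,0,0]]

```text
time_s: 20.1
position: [0.5659, -0.2114, 0.094]
eef_rot: [0.591, 0.807, -0.001, 0.003]
contact_force: [4.4, -9.4, -3.1]
width: 0.177
```

Emit:
carry_out:
  commands:
    - [[0.001,0,0,0,0,0],[0.002,0,0,0,0,0]]

```text
time_s: 20.3
position: [0.5653, -0.2095, 0.094]
eef_rot: [0.591, 0.807, -0.001, 0.003]
contact_force: [6.4, -9.7, -3.4]
width: 0.169
```

```bash
python3 -c "
from h import *
rep()"
```

```text
20.3 [  0.4 -41.7  94. ] push 11.19 x 3.1 z -3.37
```

Emit:
carry_out:
  commands:
    - [[0.0005,0,0,0,0,0],[0.001,0,0,0,0,0]]

```text
time_s: 20.5
position: [0.565, -0.2086, 0.094]
eef_rot: [0.591, 0.807, -0.001, 0.003]
contact_force: [5.0, -8.5, -3.4]
width: 0.178
```

Emit:
carry_out:
  commands:
    - [[0.0005,0,0,0,0,0],[0.001,0,0,0,0,0]]

```text
time_s: 20.7
position: [0.5647, -0.2076, 0.094]
eef_rot: [0.591, 0.807, -0.001, 0.003]
contact_force: [6.6, -9.3, -3.7]
width: 0.174
```

```bash
python3 -c "
from h import *
rep()"
```

```text
20.7 [  0.4 -39.7  94. ] push 10.89 x 3.45 z -3.74
```

Emit:
carry_out:
  commands:
    - [[0.0005,0,0,0,0,0],[0.001,0,0,0,0,0]]

```text
time_s: 20.9
position: [0.5644, -0.2067, 0.094]
eef_rot: [0.591, 0.807, -0.001, 0.003]
contact_force: [5.2, -10.8, -4.7]
width: 0.171
```

Emit:
carry_out:
  commands:
    - [[0.0005,0,0,0,0,0],[0.0005,0,0,0,0,0]]

```text
time_s: 21.1
position: [0.5643, -0.2061, 0.094]
eef_rot: [0.591, 0.807, -0.001, 0.003]
contact_force: [6.2, -9.6, -3.4]
width: 0.172
```

```bash
python3 -c "
from h import *
rep()"
```

```text
21.1 [  0.4 -38.1  94. ] push 10.99 x 3.01 z -3.44
```

Emit:
carry_out:
  commands:
    - [[0.0005,0,0,0,0,0],[0.0005,0,0,0,0,0]]

```text
time_s: 21.3
position: [0.5641, -0.2058, 0.094]
eef_rot: [0.591, 0.807, -0.001, 0.003]
contact_force: [5.9, -10.0, -4.1]
width: 0.173
```

Emit:
carry_out:
  commands:
    - [[0.0005,0,0,0,0,0],[0.0005,0,0,0,0,0]]

```text
time_s: 21.5
position: [0.5641, -0.2056, 0.094]
eef_rot: [0.591, 0.807, -0.001, 0.003]
contact_force: [6.5, -9.8, -4.6]
width: 0.175
```

```bash
python3 -c "
from h import *
rep()"
```

```text
21.5 [  0.4 -37.6  94. ] push 11.36 x 3.25 z -4.61
```

```bash
cat >> h.py <<'E'
def avg(n=8):
    F=[];P=[]
    for i in range(n):
        s=ctrl.state();F.append(s["contact_force"]);P.append(s["position"]);capture("top")
    F=np.array(F);print(s["time_s"],cl(np.mean(P,0)),"push",-(F@yc).mean().round(2),"sd",(F@yc).std().round(2),(-(F@yc)).round(1))
E
python3 -c "
from h import *
avg()"
```

```text
21.85 [  0.4 -37.6  94. ] push 11.67 sd 0.33 [11.4 11.5 11.4 11.6 12.3 12.1 11.4 11.6]
```

Reading the lead of the commanded pose over the measured one, the arm acts as a spring of about 2.65 N/mm. That gives 9 N free drag, about 10.9 N while the jar slid, and 11.7 N now, with the advance per step dropping. The jar has just seated, so I'll take two more small steps.

Emit:
carry_out:
  commands:
    - [[0.0005,0,0,0,0,0],[0.0005,0,0,0,0,0]]

```text
time_s: 22.1
position: [0.564, -0.2054, 0.094]
eef_rot: [0.591, 0.807, -0.001, 0.004]
contact_force: [6.0, -10.7, -4.0]
width: 0.172
```

```bash
python3 -c "
from h import *
avg()"
```

```text
22.45 [  0.4 -37.4  94. ] push 12.51 sd 0.45 [12.  13.1 11.9 12.6 12.2 13.  12.4 13. ]
```

Emit:
carry_out:
  commands:
    - [[0.0003,0,0,0,0,0],[0.0003,0,0,0,0,0]]

```text
time_s: 22.7
position: [0.564, -0.2053, 0.094]
eef_rot: [0.591, 0.807, -0.001, 0.004]
contact_force: [6.9, -11.2, -5.6]
width: 0.17
```

```bash
python3 -c "
from h import *
avg()"
```

```text
23.05 [  0.4 -37.3  94. ] push 13.05 sd 0.31 [12.8 13.1 12.5 13.1 13.6 12.9 13.1 13.2]
```

Emit:
carry_out:
  commands:
    - [[0.0003,0,0,0,0,0],[0.0003,0,0,0,0,0]]

```text
time_s: 23.3
position: [0.5639, -0.2052, 0.094]
eef_rot: [0.591, 0.806, -0.001, 0.004]
contact_force: [7.1, -11.8, -4.8]
width: 0.171
```

Run:
```python
from h import *
avg()
s=ctrl.state();p=camera_params("wrist");w=capture("wrist")[:,:,::-1].copy()
a,b,c=proj(p,wc(-40,35.2,16)),proj(p,wc(-40,28.2,16)),proj(p,wc(-40,42.2,16));print(a,b,c,proj(p,wc(-40,32.7,16)))
u,v=a.astype(int);u0=u-70;v0=v-20
cv2.imwrite("pics/w6.png",cv2.convertScaleAbs(cv2.resize(w[v0:v0+85,u0:u0+130],None,fx=5,fy=5,interpolation=cv2.INTER_NEAREST),alpha=2,beta=20));print(u0,v0)
```

```text
23.65 [  0.4 -37.2  94. ] push 13.36 sd 0.54 [13.4 14.1 12.8 13.3 13.3 13.9 13.7 12.4]
[355.29577007 157.57008465] [345.91776507 157.5880948 ] [364.67854165 157.55206534] [351.94593558 157.5765179 ]
285 137
```

View pics/w6.png

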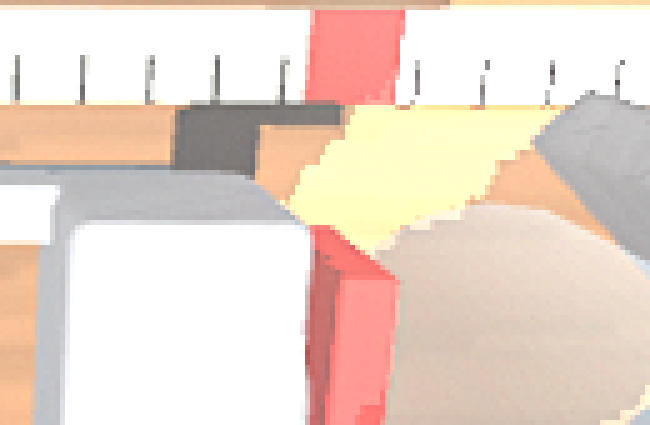

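The pointer tip (crop column 343) sits inside the red mark (305–397), about 1 mm behind its middle. The jar is in the V, and the squeeze is about 4.2–4.7 N by force and by lead. I'll unload most of the arm's spring without reversing the handle, then open.

Emit:
carry_out:
  commands:
    - [[-0.001,0,0,0,0,0],[-0.002,0,0,0,0,0],[-0.003,0,0,0,0,0],[-0.003,0,0,0,0,0]]

```text
time_s: 24.15
position: [0.564, -0.2054, 0.0939]
eef_rot: [0.591, 0.807, -0.0, 0.002]
contact_force: [3.7, -5.9, -0.8]
width: 0.173
```

```bash
python3 -c "
from h import *
avg(4)"
```

```text
24.3 [  0.4 -37.4  93.9] push 6.93 sd 0.26 [6.8 7.3 7.1 6.6]
```

Emit:
carry_out:
  commands:
    - [[-0.001,0,0,0,0,0],[-0.0015,0,0,0,0,0]]

```text
time_s: 24.55
position: [0.5641, -0.2055, 0.0939]
eef_rot: [0.59, 0.807, -0.0, 0.001]
contact_force: [3.0, -3.4, 2.9]
width: 0.173
```

Emit:
carry_out:
  commands:
    - [[0,0,0,0,0,0],[0,0,0,0,0,0],[0,0,0,0,0,0],[0,0,0,0,0,0],[0,0,0,0,0,0]]
  claw: 45

```text
time_s: 25.05
position: [0.5632, -0.2041, 0.0933]
eef_rot: [0.59, 0.807, -0.0, -0.0]
contact_force: [0.4, -0.4, -0.2]
width: 0.447
```

Emit:
carry_out:
  commands:
    - [[0,0,-0.01,0,0,0],[0,0,-0.04,0,0,0],[0,0,-0.08,0,0,0],[0,0,-0.12,0,0,0],[0,0,-0.16,0,0,0],[-0.02,0,-0.16,0,0,0],[-0.02,0,-0.16,0,0,0],[-0.02,0,-0.16,0,0,0]]

```text
time_s: 25.85
position: [0.5689, -0.2236, 0.2535]
eef_rot: [0.591, 0.807, -0.0, -0.0]
contact_force: [0.0, -0.1, -0.2]
width: 0.444
```

Run:
```python
from h import *
s=ctrl.state();p=camera_params("wrist");w=capture("wrist")[:,:,::-1].copy();t=capture("scene")[:,:,::-1].copy()
rep();print(s["width"])
for y in(28.2,35.2,42.2): print(y,proj(p,wc(-40,y,16)))
for y in(-39,-49): print("handle",y,proj(p,wc(10,y,106)))
a=cv2.resize(w[85:225,130:400],None,fx=2.9,fy=2.9,interpolation=cv2.INTER_NEAREST)
W=np.zeros((600,790,3),np.uint8);W[:a.shape[0],:a.shape[1]]=a
b=cv2.resize(t[140:210,150:310],None,fx=2.7,fy=2.7);W[410:410+b.shape[0],:b.shape[1]]=b
cv2.imwrite("pics/w7.png",cv2.convertScaleAbs(W,alpha=1.8,beta=15))
```

```text
25.95 [ -0.3 -55.1 252.5] push -0.21 x -0.65 z -0.19
0.4442716123984595
28.2 [323.41761901 139.50592574]
35.2 [328.86641821 139.49769875]
42.2 [334.31516897 139.48947184]
handle -39 [274.50051944 196.7875033 ]
handle -49 [264.80896292 196.80258849]
```

View pics/w7.png

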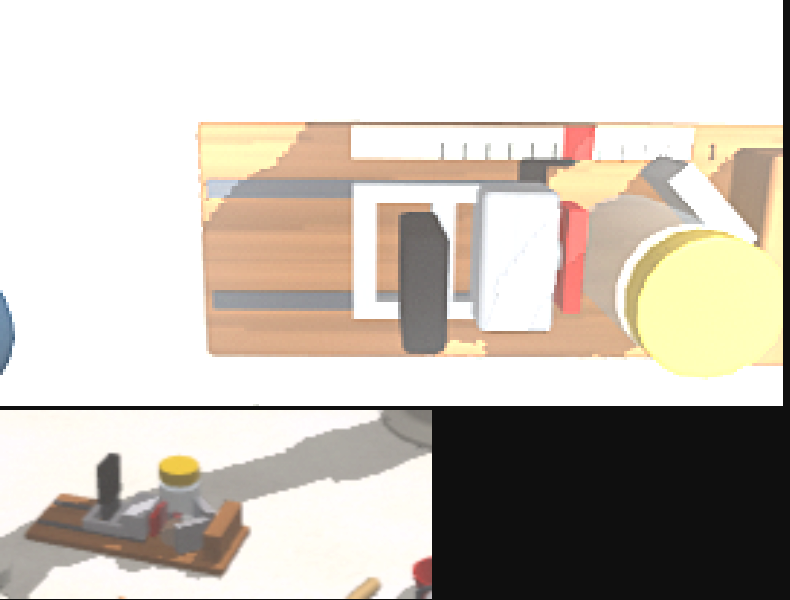

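The handle is still at about −37.5 mm, where it was released with the play taken up in the closing direction. The pointer tip (column 575) is within the red (565–595), and the jar stands upright in the V. The robot is clear, so I'm handing in.

```bash
python3 -c "
from bench import ticket
print(ticket.close_job())"
```

```text
the job is handed in; nothing more can be done
None
```

The yellow-capped jar is standing upright in the V, lightly gripped by the jaw, and I've handed the job in after about 26 s of robot time.

- **Drawing back:** I pulled the handle back until the pointer was about 28 mm behind the middle of the red mark.
- **Placing the jar:** I picked the smallest of the three yellow-capped jars and lowered it to the bed at clamp (1, 51) mm. Pressing it down peaked at about 10 N before I eased off and opened the gripper.
- **Closing:** I pushed the handle in the closing direction only. The push read about 9.2 N with the jaw free and 10–11 N while the jar slid. It was 13.4 N at the end, so the squeeze was about 4.2 N by force and 4.7 N by the arm's deflection.
- **Letting go:** I took most of the load off the arm, to about 3–4 N still pushing closed, before opening. The handle read −37.4 to −37.5 mm before and after.

**Last checks:** The pointer tip is inside the red mark, about 1 mm behind its middle. The robot touches nothing, with a force reading near zero. The handle measured 72 mm behind the pointer against the nominal 70 mm, which is within my roughly 2 mm picture error.

The force and deflection estimates differ by about 0.5 N, but both fall within 4 to 5 N. I did not check the other objects one by one, but nothing was seen or felt to touch them.

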